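# Tip printed brackets into their cell of the sorting tray

### The job

The scoop holds two freshly printed L-shaped brackets: carry it to the four-cell sorting tray and gently rest its open lip on a wall of the cell whose glued-down sample piece is also L-shaped, while both brackets are still in the scoop. Tip it there so that both brackets slide out into that cell and nowhere else, without touching the brackets with the gripper or tipping the scoop high above the tray. Then set the empty scoop upright back on the bench, let go, and leave the other things on the bench alone.

Things in the scene. Friction and masses are not known exactly. Their poses are not given: they have to be found in the camera images.
- tray: Grey plastic sorting tray fixed to the bench, 232 x 232 mm, 55 mm high, open on top, divided by one wall along x and one along y into 2 x 2 square cells of 110 x 110 mm inside; all walls 4 mm thick, floor 4 mm thick. Origin at the centre of its underside; x and y run along its sides, z up. Cell centres lie at x = +-57 mm, y = +-57 mm. It does not move when pushed.
- sample_ell: White plastic sample piece glued to the floor at the centre of the cell to be filled: an L lying flat, 64 x 46 mm, 8 mm high, its limbs 18 mm wide. Origin on the cell's floor (4 mm above the bench) at the centre of the cell; axes parallel to those of the tray. It does not move.
- sample_bar: White straight bar, 70 x 18 mm, 8 mm high, glued to the floor at the centre of another cell (wrong cell). Origin on the cell's floor at its centre, axes parallel to the tray's.
- sample_cross: White plus-shaped piece, 64 x 64 mm, 8 mm high, glued to the floor at the centre of another cell (wrong cell). Origin on the cell's floor at its centre, axes parallel to the tray's.
- sample_disc: White round disc, 64 mm across, 8 mm high, glued to the floor at the centre of another cell (wrong cell). Origin on the cell's floor at its centre, axes parallel to the tray's.
- scoop: Loose aluminium scoop, 280 g: a flat pan 150 mm long (x), 100 wide (y), floor 4 mm, 30 mm walls on three sides, open at its -x end (the mouth, roughly towards the robot). A black flat bar bridges it at mid-length: 92 mm along y, 14 mm thick along x, 74 to 108 mm above the underside; brackets pass beneath it. Pinch the bar across its thickness, from above. Origin: centre of the underside; z up.
- scoop_lip (a point): Middle of the scoop's open lip, on the underside: 75 mm from the scoop's origin along its -x.
- scoop_bar (a point): Middle of the carrying bar, 91 mm above the scoop's underside.
- bracket_a: Loose white printed L-shaped bracket lying flat in the scoop towards its closed end, 64 x 46 mm, 18 mm high, limbs 18 mm wide, about 50 g (it varies). Origin at the centre of its 64 (y) x 46 (x) outline, on its underside; z up. It starts to slide when the scoop is tipped by 17 to 30 degrees (unknown, differs from run to run).
- bracket_a_mid (a point): Middle of bracket a's outline, at half its height (9 mm above its underside).
- bracket_b: A second bracket, the same as bracket a, lying in the scoop nearer its open mouth.
- bracket_b_mid (a point): Middle of bracket b's outline, at half its height (9 mm above its underside).
- spool: Bystander: black-flanged spool of purple filament lying flat, 150 mm across, 48 mm high. Origin at the centre of its underside.
- scraper: Bystander: flat scraper with a handle lying on the bench.
- spray: Bystander: blue plastic bottle, 56 mm across, 140 mm tall, standing. Origin at the centre of its underside.
Mind the look-alikes: they are no part of the job. What is shaped like the bracket_b but brown is not meant.

How it is judged:
By the outcome, as a careful person would: the job done as asked, in the order asked, and still so for the second after the job is handed in, with the robot touching nothing.
It also fails if it takes over 64 s, if anything falls off the work surface, if the arm or the gripper's body presses on something with over 40 N, if the wrist force passes 120 N, or if a joint passes its speed limit or range.

### The arm

A 7-joint arm with a two-finger parallel gripper is mounted at the origin on the work surface. World frame = base frame: x ahead of the robot, y to its left, z up, the work surface at z = 0. Lengths are in m, angles in rad, forces in N, time in s.
With the tool pointing down it reaches from about 0.425 to 0.875 m from the base axis. Payload 4.7 kg.
Tool frame: the origin (TCP) lies on the centre line of the jaws, within the pads' length; the fingertips stand 8 mm ahead of it and the grasp point (between the pads) lies 11 mm behind it; z points along the fingers, y is the direction in which the jaws open and shut (so a half turn about z gives the same grasp; the last joint's range is limited). The gripper opens to 87 mm and grips with 3 to 60 N. Pads are 19 mm wide; open, the fingers measure 117 mm over their backs; the gripper's body (75 mm by 190 mm) begins 51 mm behind the grasp point.
Start: joints at [-1.201, 0.321, -0.07, 1.45, 0.023, 1.371, -0.057], TCP at [0.226, 0.609, 0.231] pointing down, gripper open.
Joint ranges: [-2.86, 2.86], [-0.3, 2.09], [-1.38, 1.24], [0.06, 2.45], [-1.56, 4.7], [0.09, 2.05], [-2.69, 2.69]. Speed limits (rad/s): [2.57, 2.57, 3.14, 3.14, 3.14, 3.14, 3.14].

### API

Orientations are given as a rotation vector (axis times angle).
In Python, from bench import ctrl, cams, workorder gives the robot as it stands. The module is installed in compiled form; this text tells all that it offers.
- The arm moves only by the tool carry_out, never from a script. Its argument "rows" is a list of rows, each an object with "offset": the shift along the tool's x, y, z in m, a list of three; "rot": the turn, a rotation vector about the tool's x, y, z in degrees, a list of three; "gripper": the opening, from 0 (shut) to 1 (fully open). In form: [{"offset": [dx, dy, dz], "rot": [rx, ry, rz], "gripper": gripper}, ...]. A call has 1 to 10 rows; each row shifts and turns the commanded pose from where the row before left it, along the tool's axes as they then stand; what a row does not reach is not made up. A row lasts 1/8 s, in which the tool goes at most 62.5 mm and 10.7 degrees, less where a joint would pass 70% of its speed; a pose out of reach is approached as far as the arm can. A call is refused whole if a number of a shift passes 0.0625 or a number of a turn 10.7, either way. A call with a gripper value outside its range is refused whole. The fingers move at their own pace and stop on an object; "grip_force" is the grip in N (left out, the last holds). Time passes only in rows, so rows that do not move let the fingers close. It gives the time, the measured TCP pose, the force and the opening at its end, in the units of the state.
- ctrl.get_state(): the state, without advancing time (a new reading comes with each control period).
- cams.get_image(name): name is "side" or "top" or "wrist"; returns a dict with "img" (420x560x3 uint8, red, green, blue), "vfov" (degrees; the focal length in pixels is half the picture's height over the tangent of half this angle, whatever the lens; pixels are square), "cx", "cy" (the principal point, pixels), "R" (3x3) and "t" (3): a world point X has camera coordinates R X + t. Camera axes: x right, y down, z forward; pixel columns grow to the right and rows downward; lengths in m; the calibration is good to about 2 mm. A picture is of the moment at which its call begins. There is no depth.
- workorder.close_job(): hands the job in, once; it reports no verdict.
The state is a dict: "time": time; "joint_positions": joint angles; "qd": joint speeds; "joint_torque": joint torques, N m; "position": TCP position; "tool_rot": TCP orientation; "ft_force": force on the tool from outside, world axes, zero at the start; "torque": the same for the moment, N m; "grip_width": opening from 0.0 (shut) to 1.0 (fully open).
Only numpy, scipy, OpenCV 4.12 (cv2) and the standard library are available. Lean on these libraries where they do the work, as an engineer would, in place of code of your own. Each camera call takes 0.05 s, during which the arm holds its last target.

## Working session

There is one attempt and no reset: what is moved stays moved. The work goes in short steps, Python scripts to look and compute and a tool call to move; the robot and the scene stay as the last step left them, time stands still between calls to the robot, and variables do not carry over. Pictures are saved under pics/ and viewed, and the job is handed in when it is done.

Besides the shell and the picture viewer there is one more tool, called after ">>>" by a JSON object that holds its "op" and its "data", one argument or row to a line. carry_out: Moves the arm, as the interface text tells. Its arguments: {"type":"object","properties":{"rows":{"type":"array"},"grip_force":{"type":"number"}},"required":["rows"]}

```bash
ls; mkdir -p pics
python3 - <<'E'
from bench import ctrl,cams
import cv2
s=ctrl.get_state()
print(s)
for n in("side","top","wrist"):
    c=cams.get_image(n); cv2.imwrite(f"pics/{n}0.png",c["img"][:,:,::-1]); print(n,c["vfov"],c["cx"],c["cy"],c["R"],c["t"])
E
```

```text
pics
{'time': 0.0, 'joint_positions': array([-1.20086646,  0.32180863, -0.07004841,  1.45170545,  0.02262472,
        1.37078512, -0.05693678]), 'qd': array([ 0.00081804, -0.00041466,  0.0006156 ,  0.00219243,  0.00084776,
       -0.00013366,  0.00328034]), 'joint_torque': array([ 1.11337145e-04, -4.91291070e+01, -4.03765664e-01, -3.12535071e+01,
       -6.38781628e-02,  4.37754253e-02,  1.75299974e-04]), 'position': array([0.22632431, 0.6087406 , 0.22945526]), 'tool_rot': array([-5.56009721e-01, -3.09178835e+00,  2.99920305e-03]), 'ft_force': array([0.63444124, 0.30859156, 0.41547605]), 'torque': array([0.00816443, 0.05598103, 0.02696836]), 'grip_width': 0.9990504252102751}
side 57.688882616088726 277.0665231876507 207.35212902556714 [[ 0.92644092 -0.37594764 -0.01925075]
 [-0.2797909  -0.65346807 -0.70334667]
 [ 0.25184177  0.65699532 -0.71058629]] [-0.54369537  0.20755798  1.18537266]
top 46.7793302839444 278.5299047365258 210.8846264716618 [[-0.00334747 -0.99997    -0.0069857 ]
 [-0.997057    0.0038726  -0.07656594]
 [ 0.07659069  0.00670884 -0.99704005]] [-0.00433949  0.5666621   1.2649175 ]
wrist 60.48444526870578 279.94191116555146 203.42996463769117 [[ 0.34768978  0.93760878 -0.00125887]
 [ 0.90501239 -0.33525063  0.26183887]
 [ 0.24508039 -0.092178   -0.96511078]] [-0.64985881 -0.03066875  0.38918891]
```

View pics/top0.png

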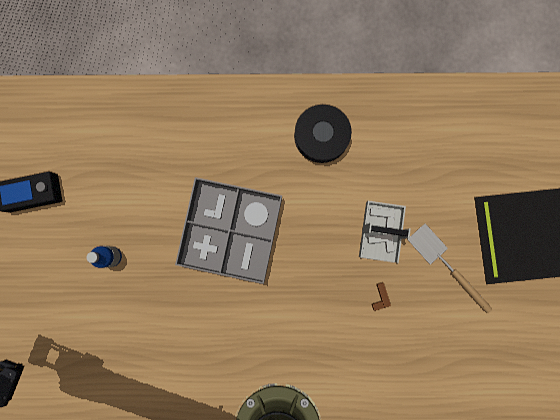

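View pics/side0.png

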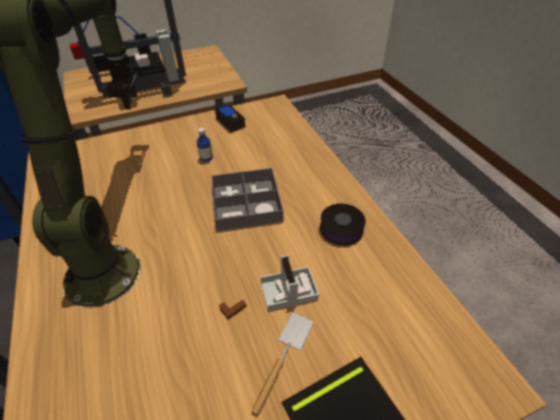

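View pics/wrist0.png

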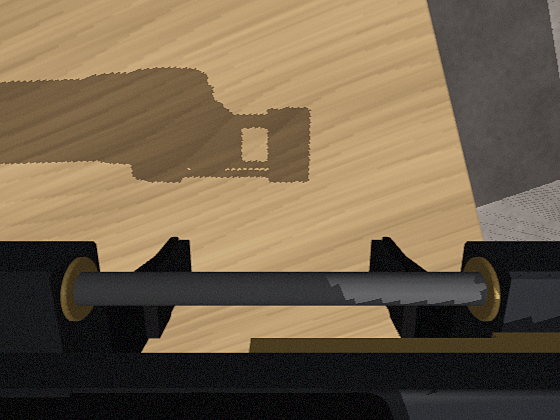

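Top view: L cell is the tray's upper-left one (~214,206). The scoop is at (383,232) with its bar at (388,230), and the brown decoy is at (381,297). Next I measure.

```bash
cat > h.py <<'E'
import numpy as np, cv2
def K(c):
    f=c["img"].shape[0]/2/np.tan(np.radians(c["vfov"]/2)); return f
def ray(c,uv,z):
    uv=np.atleast_2d(uv).astype(float); f=K(c)
    d=np.c_[(uv[:,0]-c["cx"])/f,(uv[:,1]-c["cy"])/f,np.ones(len(uv))]@c["R"]
    o=-c["R"].T@c["t"]
    s=(z-o[2])/d[:,2]
    return o+s[:,None]*d
def proj(c,X):
    p=np.atleast_2d(X)@np.array(c["R"]).T+c["t"]; return p[:,:2]/p[:,2:]*K(c)+[c["cx"],c["cy"]]
def big(c,x0,x1,y0,y1,k,fn):
    im=c["img"][y0:y1,x0:x1,::-1]; cv2.imwrite(fn,cv2.resize(im,None,fx=k,fy=k,interpolation=cv2.INTER_CUBIC))
E
python3 - <<'E'
from bench import ctrl,cams
from h import *
c=cams.get_image("top"); big(c,340,450,180,280,7,"pics/t_scoop.png"); big(c,160,300,165,295,5,"pics/t_tray.png")
im=c["img"]; hsv=cv2.cvtColor(im,cv2.COLOR_RGB2HSV)
m=((hsv[:,:,1]<70)).astype(np.uint8)
for nm,(x0,x1,y0,y1) in dict(tray=(165,300,165,300),scoop=(345,411,185,280)).items():
    mm=np.zeros_like(m); mm[y0:y1,x0:x1]=m[y0:y1,x0:x1]
    cs,_=cv2.findContours(mm,0,2); k=max(cs,key=cv2.contourArea); r=cv2.minAreaRect(k); b=cv2.boxPoints(r)
    print(nm,r)
    for z in(0.03,0.034,0.055):
        P=ray(c,b,z); print(z,P[:,:2].round(4).tolist(),np.linalg.norm(P-np.roll(P,1,0),axis=1).round(4),P.mean(0).round(4))
E
```

```text
tray ((228.43167114257812, 229.9853515625), (90.79594421386719, 91.14515686035156), 12.094758033752441)
0.03 [[0.4251, 0.266], [0.6599, 0.2184], [0.6082, -0.0167], [0.3751, 0.0339]] [0.2374 0.2396 0.2407 0.2385] [0.5171 0.1254 0.03  ]
0.034 [[0.4252, 0.2651], [0.6593, 0.2177], [0.6077, -0.0167], [0.3754, 0.0338]] [0.2367 0.2388 0.24   0.2378] [0.5169 0.125  0.034 ]
0.055 [[0.4259, 0.2605], [0.6561, 0.2138], [0.6054, -0.0167], [0.3769, 0.033]] [0.2328 0.2349 0.236  0.2338] [0.5161 0.1227 0.055 ]
scoop ((386.4585266113281, 232.08212280273438), (49.46795654296875, 58.11030197143555), 8.365885734558105)
0.03 [[0.4439, -0.2129], [0.5946, -0.2375], [0.575, -0.3657], [0.4248, -0.34]] [0.1285 0.1527 0.1297 0.1524] [ 0.5096 -0.289   0.03  ]
0.034 [[0.4439, -0.2123], [0.5942, -0.2368], [0.5747, -0.3646], [0.4249, -0.339]] [0.1281 0.1522 0.1293 0.152 ] [ 0.5094 -0.2882  0.034 ]
0.055 [[0.4443, -0.209], [0.5921, -0.2332], [0.5729, -0.3588], [0.4256, -0.3336]] [0.126  0.1497 0.1271 0.1495] [ 0.5087 -0.2837  0.055 ]
```

View pics/t_scoop.png

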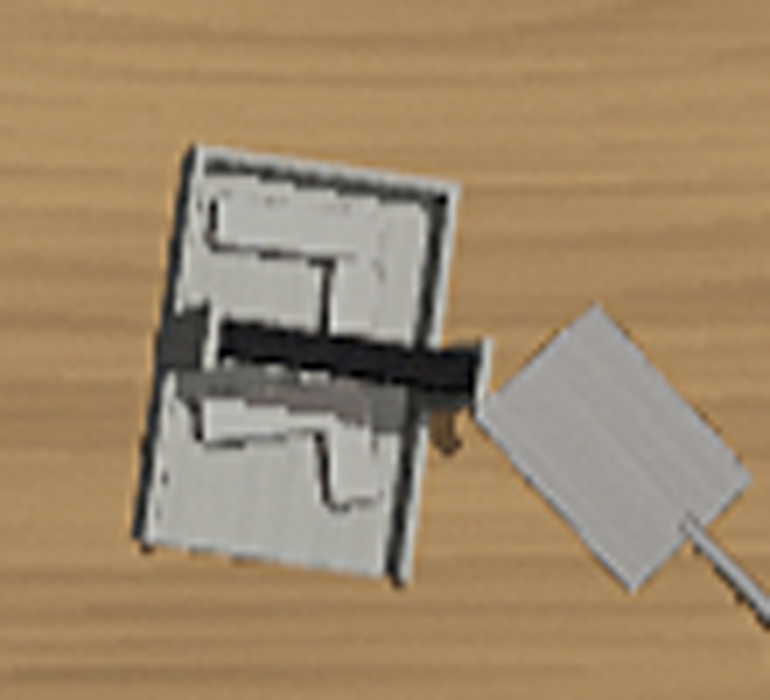

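View pics/t_tray.png

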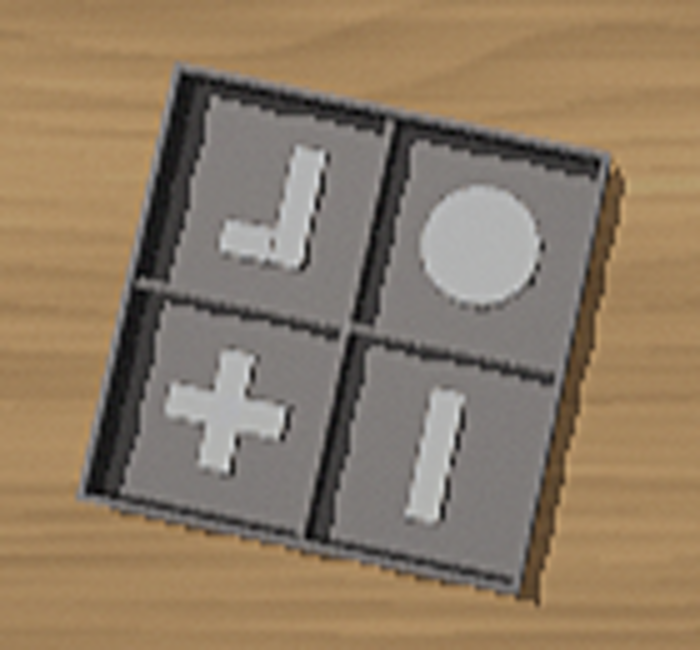

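Run:
```python
from bench import ctrl,cams
from h import *
c=cams.get_image("top")
def show(n,uv,z):
    P=ray(c,uv,z)[:,:2]; Q=np.roll(P,-1,0)-P
    print(n,P.round(4).tolist(),'len',np.linalg.norm(Q,axis=1).round(4),'ang',np.degrees(np.arctan2(Q[:,1],Q[:,0])).round(1),'mean',P.mean(0).round(4))
T=np.array([[179,65],[610,152],[520,590],[82,495]])/5+[159.6,164.6]
show('tray',T,.055)
S=np.array([[193,147],[460,183]])/7+[339.6,179.6]; show('closed rim',S,.030); show('closed rim',S,.034)
L=np.array([[405,583],[137,545]])/7+[339.6,179.6]; show('lip walls .03',L,.030); show('lip z0',L,.004)
B=np.array([[218,321],[485,345],[475,405],[215,352]])/7+[339.6,179.6]; show('bar',B,.108)
im=c["img"]; g=im.max(2)
m=np.zeros(g.shape,np.uint8); m[222:242,366:412]=(g[222:242,366:412]<50)
n,l,st,ce=cv2.connectedComponentsWithStats(m); k=1+st[1:,4].argmax(); print(st[k],ce[k])
cs,_=cv2.findContours((l==k).astype(np.uint8),0,2); r=cv2.minAreaRect(cs[0]); print(r)
show('barbox',cv2.boxPoints(r),.108)
# red marker style check
s=cams.get_image("side"); big(s,240,340,240,340,6,"pics/s_scoop.png"); 
np.set_printoptions(suppress=True)
```

```text
tray [[0.6517, 0.2091], [0.6053, -0.0147], [0.3806, 0.0321], [0.4296, 0.2567]] len [0.2285 0.2295 0.2299 0.2271] ang [-101.7  168.2   77.7  -12.1] mean [0.5168 0.1208]
closed rim [[0.5923, -0.24], [0.5783, -0.34]] len [0.1009 0.1009] ang [-98.  82.] mean [ 0.5853 -0.29  ]
closed rim [[0.5919, -0.2393], [0.5779, -0.3389]] len [0.1006 0.1006] ang [-98.  82.] mean [ 0.5849 -0.2891]
lip walls .03 [[0.4288, -0.316], [0.4432, -0.2166]] len [0.1005 0.1005] ang [ 81.8 -98.2] mean [ 0.436  -0.2663]
lip z0 [[0.428, -0.3222], [0.4427, -0.2207]] len [0.1026 0.1026] ang [ 81.8 -98.2] mean [ 0.4354 -0.2714]
bar [[0.5231, -0.234], [0.5144, -0.3275], [0.4933, -0.3235], [0.5122, -0.2327]] len [0.094  0.0214 0.0928 0.011 ] ang [-95.4 169.2  78.2  -6.5] mean [ 0.5108 -0.2794]
[371 222  37  20 232] [390.71551724 231.06034483]
((389.6505126953125, 230.60499572753906), (36.267024993896484, 13.48332405090332), 20.85445785522461)
barbox [[0.5108, -0.2327], [0.5419, -0.245], [0.5097, -0.3277], [0.4789, -0.3152]] len [0.0334 0.0887 0.0333 0.0885] ang [ -21.7 -111.2  158.    68.8] mean [ 0.5103 -0.2801]
```

View pics/s_scoop.png

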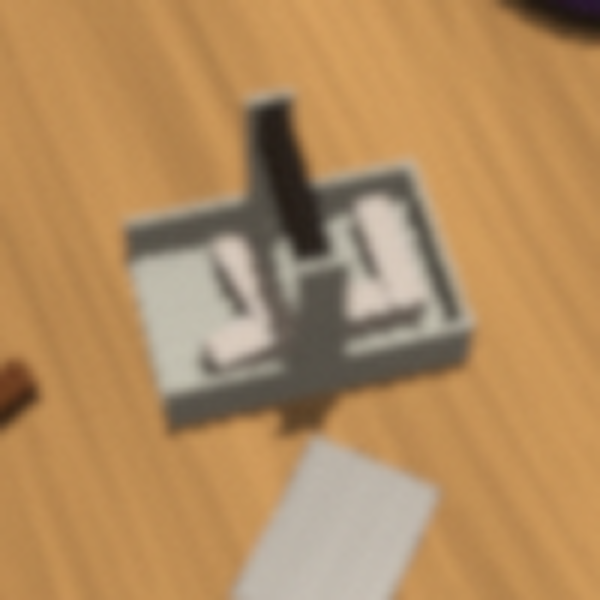

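```bash
cat > plan.py <<'E'
import numpy as np
from scipy.spatial.transform import Rotation as Ro, Slerp
def down(yaw):  # tool y at world angle yaw(deg), z down, x = yaw+90
    a=np.radians(yaw); y=np.array([np.cos(a),np.sin(a),0]); z=np.array([0,0,-1.]); return Ro.from_matrix(np.c_[np.cross(y,z),y,z])
def rows(p0,R0,p1,R1,n,g,dec=4,rd=2):
    out=[];p=np.array(p0,float);R=R0;sl=Slerp([0,1],Ro.concatenate([R0,R1]))
    for i in range(1,n+1):
        pt=np.array(p0)+(np.array(p1)-p0)*i/n; Rt=sl(i/n)
        o=np.round(R.inv().apply(pt-p),dec); w=np.round((R.inv()*Rt).as_rotvec(degrees=True),rd)
        out.append((o.tolist(),w.tolist())); p=p+R.apply(o); R=R*Ro.from_rotvec(w,degrees=True)
    print("["+",".join('{"offset":%s,"rot":%s,"gripper":%s}'%(a,b,g) for a,b in out)+"]"); return p,R
E
python3 - <<'E'
from bench import ctrl
from plan import *
s=ctrl.get_state(); p=s["position"];R=Ro.from_rotvec(s["tool_rot"])
p,R=rows(p,R,[.42,.43,.29],down(43),5,1.0,3,1)
p,R=rows(p,R,[.58,.15,.29],down(16),6,1.0,3,1)
p,R=rows(p,R,[.511,-.279,.20],down(-8.2),8,1.0,3,1);print(p)
E
```

```text
[{"offset":[-0.049, -0.02, -0.012],"rot":[-0.0, 0.0, 5.3],"gripper":1.0},{"offset":[-0.05, -0.016, -0.012],"rot":[-0.0, 0.0, 5.3],"gripper":1.0},{"offset":[-0.052, -0.01, -0.012],"rot":[-0.0, 0.0, 5.4],"gripper":1.0},{"offset":[-0.052, -0.006, -0.012],"rot":[-0.0, 0.0, 5.3],"gripper":1.0},{"offset":[-0.053, -0.001, -0.012],"rot":[-0.0, 0.0, 5.3],"gripper":1.0}]
[{"offset":[-0.052, -0.012, 0.0],"rot":[-0.0, 0.0, 4.5],"gripper":1.0},{"offset":[-0.053, -0.009, 0.0],"rot":[-0.0, 0.0, 4.5],"gripper":1.0},{"offset":[-0.054, -0.004, 0.0],"rot":[-0.0, 0.0, 4.5],"gripper":1.0},{"offset":[-0.054, 0.001, 0.0],"rot":[-0.0, 0.0, 4.5],"gripper":1.0},{"offset":[-0.053, 0.004, 0.0],"rot":[-0.0, 0.0, 4.5],"gripper":1.0},{"offset":[-0.054, 0.009, 0.0],"rot":[-0.0, 0.0, 4.5],"gripper":1.0}]
[{"offset":[-0.049, -0.023, 0.011],"rot":[-0.0, 0.0, 3.0],"gripper":1.0},{"offset":[-0.05, -0.021, 0.012],"rot":[-0.0, 0.0, 3.1],"gripper":1.0},{"offset":[-0.052, -0.017, 0.011],"rot":[-0.0, 0.0, 3.0],"gripper":1.0},{"offset":[-0.052, -0.016, 0.011],"rot":[-0.0, 0.0, 3.0],"gripper":1.0},{"offset":[-0.053, -0.012, 0.012],"rot":[-0.0, 0.0, 3.0],"gripper":1.0},{"offset":[-0.053, -0.009, 0.011],"rot":[-0.0, 0.0, 3.1],"gripper":1.0},{"offset":[-0.054, -0.007, 0.011],"rot":[-0.0, 0.0, 3.0],"gripper":1.0},{"offset":[-0.054, -0.004, 0.012],"rot":[-0.0, 0.0, 3.0],"gripper":1.0}]
[ 0.51091248 -0.27887347  0.19964165]
```

>>> {"op": "carry_out", "data": {
  "rows": [
    {"offset": [-0.049,-0.02,-0.012],"rot": [0,0,5.3],"gripper": 1.0},
    {"offset": [-0.05,-0.016,-0.012],"rot": [0,0,5.3],"gripper": 1.0},
    {"offset": [-0.052,-0.01,-0.012],"rot": [0,0,5.4],"gripper": 1.0},
    {"offset": [-0.052,-0.006,-0.012],"rot": [0,0,5.3],"gripper": 1.0},
    {"offset": [-0.053,-0.001,-0.012],"rot": [0,0,5.3],"gripper": 1.0},
    {"offset": [-0.052,-0.012,0],"rot": [0,0,4.5],"gripper": 1.0},
    {"offset": [-0.053,-0.009,0],"rot": [0,0,4.5],"gripper": 1.0},
    {"offset": [-0.054,-0.004,0],"rot": [0,0,4.5],"gripper": 1.0},
    {"offset": [-0.054,0.001,0],"rot": [0,0,4.5],"gripper": 1.0},
    {"offset": [-0.053,0.004,0],"rot": [0,0,4.5],"gripper": 1.0}
  ]
}}

```text
time: 1.55
position: [0.5539, 0.1956, 0.2907]
tool_rot: [1.794, 2.579, 0.001]
ft_force: [0.5, 1.1, 0.4]
grip_width: 1.002
```

>>> {"op": "carry_out", "data": {
  "rows": [
    {"offset": [-0.054,0.009,0],"rot": [0,0,4.5],"gripper": 1.0},
    {"offset": [-0.049,-0.023,0.011],"rot": [0,0,3.0],"gripper": 1.0},
    {"offset": [-0.05,-0.021,0.012],"rot": [0,0,3.1],"gripper": 1.0},
    {"offset": [-0.052,-0.017,0.011],"rot": [0,0,3.0],"gripper": 1.0},
    {"offset": [-0.052,-0.016,0.011],"rot": [0,0,3.0],"gripper": 1.0},
    {"offset": [-0.053,-0.012,0.012],"rot": [0,0,3.0],"gripper": 1.0},
    {"offset": [-0.053,-0.009,0.011],"rot": [0,0,3.1],"gripper": 1.0},
    {"offset": [-0.054,-0.007,0.011],"rot": [0,0,3.0],"gripper": 1.0},
    {"offset": [-0.054,-0.004,0.012],"rot": [0,0,3.0],"gripper": 1.0},
    {"offset": [0,0,0],"rot": [0,0,0],"gripper": 1.0}
  ]
}}

```text
time: 2.8
position: [0.5078, -0.2842, 0.1989]
tool_rot: [2.384, 2.046, -0.005]
ft_force: [0.5, 1.5, -0.6]
grip_width: 0.999
```

Run:
```python
from bench import ctrl,cams
from plan import *
from h import *
s=ctrl.get_state(); p=s["position"];R=Ro.from_rotvec(s["tool_rot"]);y=R.as_matrix()[:,1]
print(s["time"],p,np.degrees(np.arctan2(y[1],y[0])),s["joint_positions"],s["ft_force"])
c=cams.get_image("wrist"); cv2.imwrite("pics/w1.png",c["img"][:,:,::-1])
a=np.radians(-8.2);ex=np.array([np.cos(a),np.sin(a),0]);ey=np.array([-ex[1],ex[0],0]);O=np.array([.511,-.279,0])
for n,x,yy,z in[("barL",0,.046,.108),("barR",0,-.046,.108),("lipL",-.075,.05,0),("lipR",-.075,-.05,0),("cl",.075,.05,.03),("cr",.075,-.05,.03)]: print(n,proj(c,O+ex*x+ey*yy+[0,0,z]).round(0))
```

```text
2.8 [ 0.50784923 -0.28417918  0.1989284 ] -8.716180982467643 [-0.15808895  0.22856738  0.72042958  1.69189615 -0.15322681  1.28049917
  0.44144651] [ 0.52506912  1.45249911 -0.58108833]
barL [[285. 137.]]
barR [[285. 264.]]
lipL [[205. 124.]]
lipR [[211. 223.]]
cl [[370. 124.]]
cr [[364. 232.]]
```

View pics/w1.png

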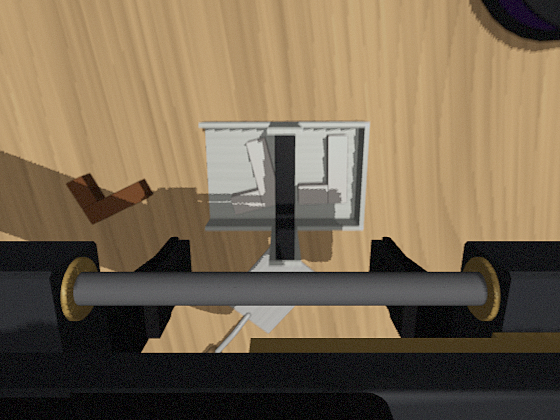

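Run:
```python
from bench import ctrl
from plan import *
s=ctrl.get_state(); p=s["position"];R=Ro.from_rotvec(s["tool_rot"])
rows(p,R,[.511,-.2795,.081],down(-8.2),5,1.0,3,1)
```

```text
[{"offset":[0.0, 0.0, 0.024],"rot":[-0.0, 0.0, -0.1],"gripper":1.0},{"offset":[0.001, 0.001, 0.023],"rot":[-0.0, 0.0, -0.0],"gripper":1.0},{"offset":[0.0, -0.0, 0.024],"rot":[-0.0, 0.0, -0.1],"gripper":1.0},{"offset":[0.0, 0.0, 0.024],"rot":[-0.0, 0.0, -0.0],"gripper":1.0},{"offset":[0.001, 0.0, 0.023],"rot":[-0.1, 0.0, -0.1],"gripper":1.0}]
```

>>> {"op": "carry_out", "data": {
  "rows": [
    {"offset": [0,0,0.024],"rot": [0,0,0],"gripper": 1.0},
    {"offset": [0.001,0.001,0.023],"rot": [0,0,0],"gripper": 1.0},
    {"offset": [0,0,0.024],"rot": [0,0,0],"gripper": 1.0},
    {"offset": [0,0,0.024],"rot": [0,0,0],"gripper": 1.0},
    {"offset": [0.001,0,0.023],"rot": [0,0,0],"gripper": 1.0},
    {"offset": [0,0,0],"rot": [0,0,0],"gripper": 1.0},
    {"offset": [0,0,0],"rot": [0,0,0],"gripper": 1.0}
  ]
}}

```text
time: 3.72
position: [0.5133, -0.2762, 0.0825]
tool_rot: [2.372, 2.058, 0.002]
ft_force: [0.2, -0.2, -1.0]
grip_width: 1.004
```

>>> {"op": "carry_out", "data": {
  "rows": [
    {"offset": [0,0,0],"rot": [0,0,0],"gripper": 0.4},
    {"offset": [0,0,0],"rot": [0,0,0],"gripper": 0.3},
    {"offset": [0,0,0],"rot": [0,0,0],"gripper": 0.22},
    {"offset": [0,0,0],"rot": [0,0,0],"gripper": 0.18},
    {"offset": [0,0,0],"rot": [0,0,0],"gripper": 0.1},
    {"offset": [0,0,0],"rot": [0,0,0],"gripper": 0.0},
    {"offset": [0,0,0],"rot": [0,0,0],"gripper": 0.0},
    {"offset": [0,0,0],"rot": [0,0,0],"gripper": 0.0}
  ],
  "grip_force": 45
}}

```text
time: 4.72
position: [0.5123, -0.2768, 0.0815]
tool_rot: [-2.374, -2.057, -0.0]
ft_force: [0.8, -0.2, -0.8]
grip_width: 0.173
```

>>> {"op": "carry_out", "data": {
  "rows": [
    {"offset": [0,0,-0.008],"rot": [0,0,0],"gripper": 0},
    {"offset": [0,0,-0.015],"rot": [0,0,0],"gripper": 0},
    {"offset": [0,0,-0.022],"rot": [0,0,0],"gripper": 0},
    {"offset": [0,0,-0.025],"rot": [0,0,0],"gripper": 0},
    {"offset": [0,0,-0.025],"rot": [0,0,0],"gripper": 0},
    {"offset": [0,0,-0.015],"rot": [0,0,0],"gripper": 0},
    {"offset": [0,0,-0.01],"rot": [0,0,0],"gripper": 0},
    {"offset": [0,0,0],"rot": [0,0,0],"gripper": 0}
  ]
}}

```text
time: 5.72
position: [0.5124, -0.277, 0.2019]
tool_rot: [2.374, 2.057, 0.001]
ft_force: [1.2, 0.1, -3.9]
grip_width: 0.154
```

Run:
```python
from bench import ctrl,cams
from plan import *
from h import *
s=ctrl.get_state(); p=s["position"];R=Ro.from_rotvec(s["tool_rot"]);y=R.as_matrix()[:,1]
print(s["time"],p,np.degrees(np.arctan2(y[1],y[0])),s["joint_positions"],s["ft_force"],s["torque"])
c=cams.get_image("side"); big(c,220,360,190,330,4,"pics/s2.png");c=cams.get_image("wrist"); cv2.imwrite("pics/w2.png",c["img"][:,:,::-1])
rows(p,R,[.707,.139,.20],down(-12),16,0,3,1)
```

```text
5.725 [ 0.51241675 -0.27695848  0.20192972] -8.182932886622957 [-0.16830522  0.22566699  0.71721841  1.6879389  -0.15419298  1.28484595
  0.43710117] [ 1.21363645  0.14205992 -3.92111726] [-0.04671499  0.09665385  0.03685827]
[{"offset":[0.027, 0.008, 0.0],"rot":[0.0, -0.0, 0.2],"gripper":0},{"offset":[0.028, 0.009, 0.0],"rot":[0.0, -0.0, 0.3],"gripper":0},{"offset":[0.027, 0.008, 0.0],"rot":[0.0, -0.0, 0.2],"gripper":0},{"offset":[0.028, 0.008, 0.001],"rot":[0.0, -0.0, 0.3],"gripper":0},{"offset":[0.028, 0.008, -0.0],"rot":[0.0, -0.0, 0.2],"gripper":0},{"offset":[0.027, 0.007, -0.0],"rot":[0.0, -0.0, 0.2],"gripper":0},{"offset":[0.028, 0.008, -0.0],"rot":[0.0, -0.0, 0.3],"gripper":0},{"offset":[0.028, 0.007, 0.0],"rot":[0.0, -0.0, 0.2],"gripper":0},{"offset":[0.027, 0.008, 0.0],"rot":[0.0, -0.0, 0.2],"gripper":0},{"offset":[0.028, 0.007, 0.0],"rot":[0.0, -0.0, 0.3],"gripper":0},{"offset":[0.028, 0.007, 0.0],"rot":[0.0, -0.0, 0.2],"gripper":0},{"offset":[0.028, 0.007, 0.001],"rot":[0.0, -0.0, 0.3],"gripper":0},{"offset":[0.028, 0.007, -0.0],"rot":[0.0, -0.0, 0.2],"gripper":0},{"offset":[0.027, 0.007, -0.0],"rot":[0.0, -0.0, 0.2],"gripper":0},{"offset":[0.028, 0.007, -0.0],"rot":[0.0, -0.0, 0.3],"gripper":0},{"offset":[0.028, 0.007, 0.0],"rot":[0.0, -0.0, 0.2],"gripper":0}]
```

View pics/s2.png

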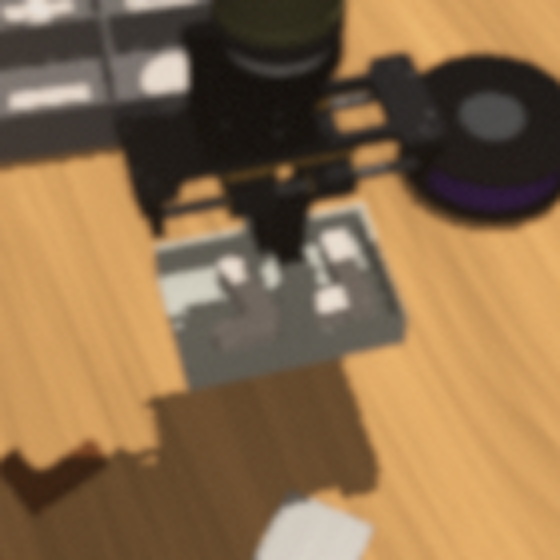

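View pics/w2.png

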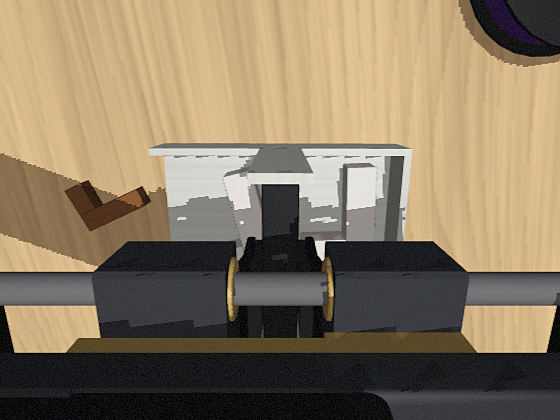

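>>> {"op": "carry_out", "data": {
  "rows": [
    {"offset": [0.01,0.003,0],"rot": [0,0,0.2],"gripper": 0},
    {"offset": [0.018,0.005,0],"rot": [0,0,0.2],"gripper": 0},
    {"offset": [0.026,0.007,0],"rot": [0,0,0.2],"gripper": 0},
    {"offset": [0.03,0.008,0],"rot": [0,0,0.2],"gripper": 0},
    {"offset": [0.03,0.008,0],"rot": [0,0,0.3],"gripper": 0},
    {"offset": [0.03,0.008,0],"rot": [0,0,0.3],"gripper": 0},
    {"offset": [0.03,0.008,0],"rot": [0,0,0.3],"gripper": 0},
    {"offset": [0.03,0.008,0],"rot": [0,0,0.3],"gripper": 0},
    {"offset": [0.03,0.008,0],"rot": [0,0,0.3],"gripper": 0},
    {"offset": [0.03,0.008,0],"rot": [0,0,0.3],"gripper": 0}
  ]
}}

```text
time: 7.08
position: [0.6253, -0.0258, 0.2007]
tool_rot: [-2.419, -2.003, 0.001]
ft_force: [0.7, 0.1, -3.2]
grip_width: 0.157
```

>>> {"op": "carry_out", "data": {
  "rows": [
    {"offset": [0.03,0.008,0],"rot": [0,0,0.3],"gripper": 0},
    {"offset": [0.03,0.008,0],"rot": [0,0,0.3],"gripper": 0},
    {"offset": [0.03,0.008,0],"rot": [0,0,0.3],"gripper": 0},
    {"offset": [0.03,0.008,0],"rot": [0,0,0.3],"gripper": 0},
    {"offset": [0.025,0.007,0],"rot": [0,0,0],"gripper": 0},
    {"offset": [0.018,0.005,0],"rot": [0,0,0],"gripper": 0},
    {"offset": [0.011,0.003,0],"rot": [0,0,0],"gripper": 0},
    {"offset": [0.005,0.001,0],"rot": [0,0,0],"gripper": 0},
    {"offset": [0,0,0],"rot": [0,0,0],"gripper": 0}
  ]
}}

```text
time: 8.2
position: [0.7078, 0.1374, 0.2016]
tool_rot: [2.442, 1.977, -0.001]
ft_force: [0.3, -0.0, -3.1]
grip_width: 0.156
```

Run:
```python
from bench import ctrl,cams
from plan import *
from h import *
s=ctrl.get_state(); p=s["position"];R=Ro.from_rotvec(s["tool_rot"]);y=R.as_matrix()[:,1]
print(s["time"],p,np.degrees(np.arctan2(y[1],y[0])),s["joint_positions"],s["ft_force"],s["torque"])
for n in("side","top","wrist"):
    c=cams.get_image(n)
    if n=="side": big(c,200,340,110,250,4,"pics/s3.png")
    elif n=="top": big(c,160,300,120,300,3,"pics/t3.png")
    else: cv2.imwrite("pics/w3.png",c["img"][:,:,::-1])
```

```text
8.2 [0.70784618 0.13736681 0.20155887] -12.019206232633861 [-0.56890439  0.51915798  0.50741182  1.30153728 -0.24756369  1.38286811
 -0.28171389] [ 0.26386696 -0.04762313 -3.12612543] [-0.18386598  0.07369315  0.01848243]
```

View pics/s3.png

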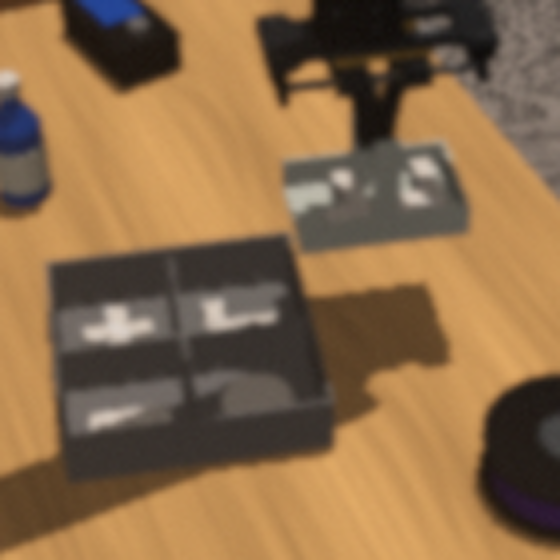

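View pics/t3.png

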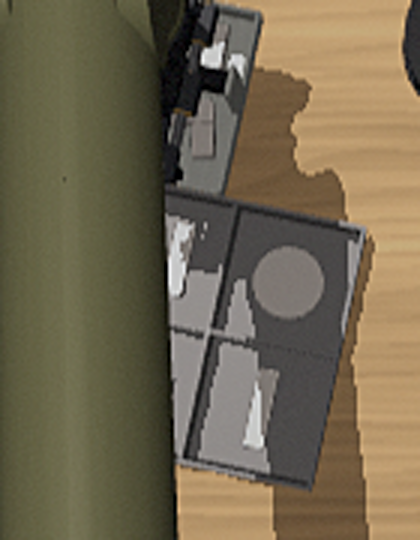

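View pics/w3.png

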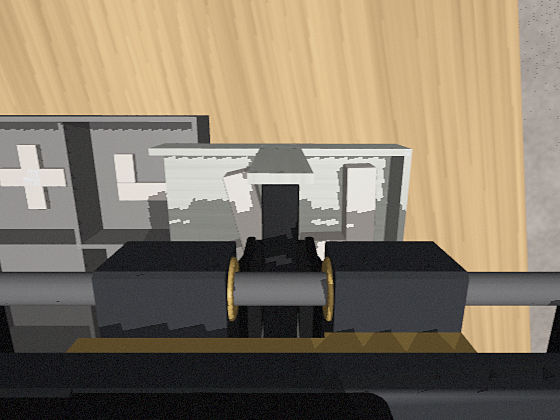

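Run:
```python
from bench import ctrl,cams
from plan import *
from h import *
s=ctrl.get_state(); p=s["position"];R=Ro.from_rotvec(s["tool_rot"])
c=cams.get_image("wrist"); big(c,120,430,90,260,2.5,"pics/w3b.png")
a=np.radians(-12);ex=np.array([np.cos(a),np.sin(a)]);ey=np.array([-ex[1],ex[0]])
T=np.array([.517,.121])
for z in(.15,.154):
  for uv in([150,148],[411,149],[150,154]):
    q=ray(c,uv,z)[0]; d=q[:2]-p[:2]; print(z,uv,'rel TCP',(d@ex).round(4),(d@ey).round(4))
# tray checks: outer far-left corner top (209,117), 
for uv in([209,117],[66,122],[90,122]):
    d=ray(c,uv,.055)[0][:2]-T; print('tray frame',uv,(d@ex).round(4),(d@ey).round(4))
d=p[:2]-T;print('tcp in tray',d@ex,d@ey)
```

```text
0.15 [150, 148] rel TCP -0.0748 0.0492
0.15 [411, 149] rel TCP 0.0731 0.0485
0.15 [150, 154] rel TCP -0.0751 0.0458
0.154 [150, 148] rel TCP -0.0733 0.0496
0.154 [411, 149] rel TCP 0.0717 0.049
0.154 [150, 154] rel TCP -0.0736 0.0463
tray frame [209, 117] 0.1248 0.1184
tray frame [66, 122] 0.0084 0.1146
tray frame [90, 122] 0.0279 0.1145
tcp in tray 0.1834402838052737 0.054967393043406844
```

View pics/w3b.png

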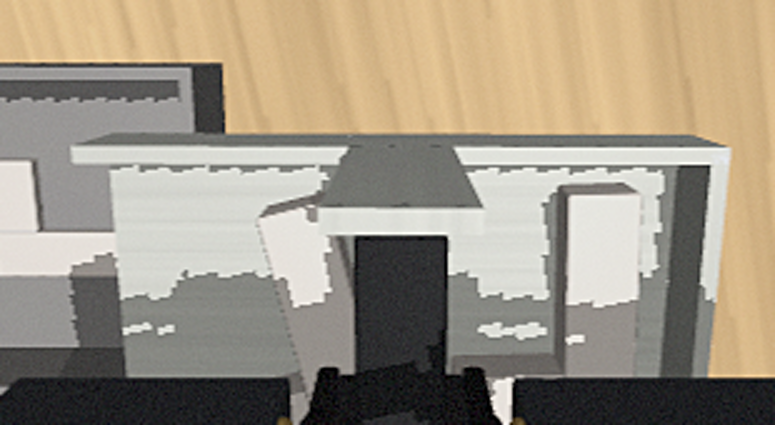

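Run:
```python
from bench import ctrl,cams
from plan import *
from h import *
c=cams.get_image("wrist"); big(c,0,230,100,260,3.4,"pics/w3c.png")
a=np.radians(-12);ex=np.array([np.cos(a),np.sin(a)]);ey=np.array([-ex[1],ex[0]])
T=np.array([.517,.121])
for nm,x,y in[("FL",.116,.116),("FLin",.112,.112),("divtop+",.002,.112),("divtop-",-.002,.112),("div y edge",.112,.002),("cross",.002,.002)]:
    q=T+ex*x+ey*y; u=proj(c,[q[0],q[1],.055])[0]; print(nm,u.round(1),((u-[0,100])*3.4).round(0))
```

```text
FL [198.3 120.3] [674.  69.]
FLin [193.7 125.3] [659.  86.]
divtop+ [ 58.7 125.4] [200.  86.]
divtop- [ 53.8 125.4] [183.  86.]
div y edge [201.5 250.9] [685. 513.]
cross [ 78.5 251. ] [267. 513.]
```

View pics/w3c.png

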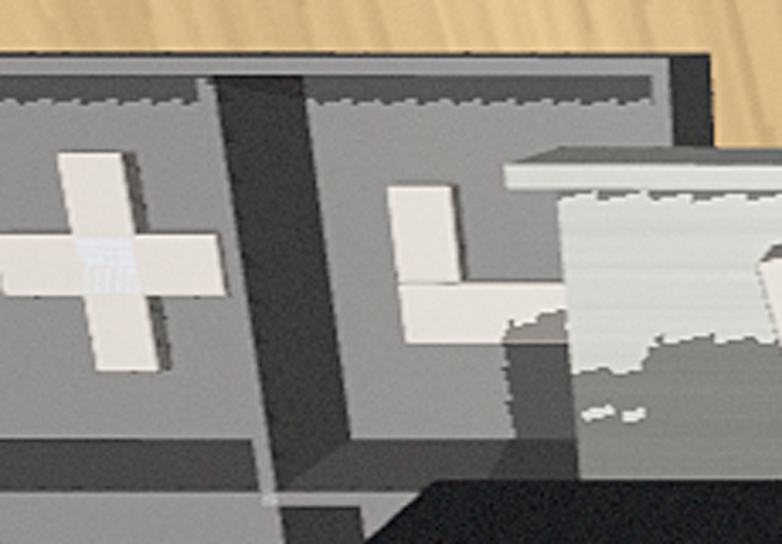

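Run:
```python
from bench import ctrl,cams
from plan import *
from h import *
c=cams.get_image("side"); big(c,200,300,155,245,7,"pics/s3c.png")
a=np.radians(-12);ex=np.array([np.cos(a),np.sin(a)]);ey=np.array([-ex[1],ex[0]])
T=np.array([.517,.121])
for nm,x,y in[("FL",.116,.116),("NL",-.116,.116),("FR",.116,-.116),("NR",-.116,-.116)]:
    q=T+ex*x+ey*y; u=proj(c,[q[0],q[1],.055])[0]; print(nm,u.round(1),((u-[200,155])*7).round(0))
for uv in(): pass
```

```text
FL [272.5 167.4] [507.  87.]
NL [211.3 175.3] [ 79. 142.]
FR [283.9 210.3] [588. 387.]
NR [215.1 220. ] [106. 455.]
```

View pics/s3c.png

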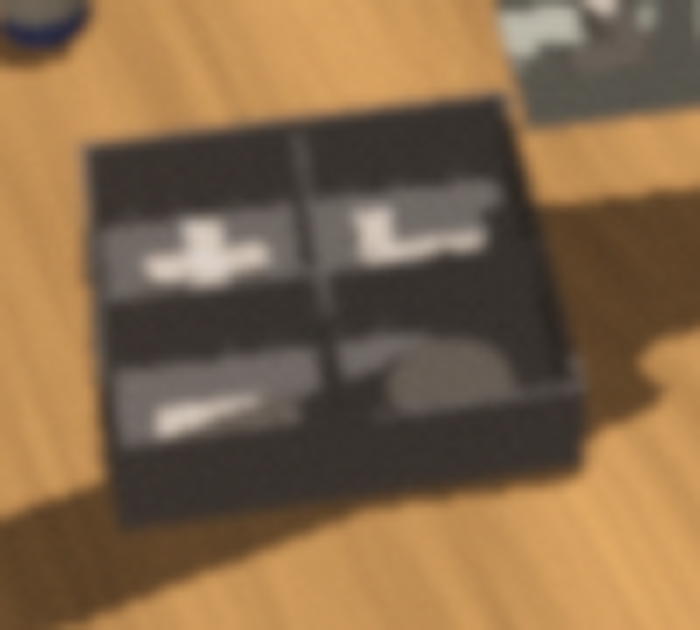

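```bash
cat >> plan.py <<'E'
l=np.array([-.001,-.0700,.0815])   # contact point on underside, tool frame (lip is 6 mm further)
T=np.array([.517,.121,0]); _a=np.radians(-12); EX=np.array([np.cos(_a),np.sin(_a),0]); EY=np.array([-EX[1],EX[0],0])
def pose(th,z,tx=.112,ty=.0575):
    R=down(-12)*Ro.from_rotvec([-th,0,0],degrees=True); return T+EX*tx+EY*ty+[0,0,z]-R.apply(l),R
def seq(p,R,lst,g=0):
    out=[]
    for th,z in lst:
        pt,Rt=pose(th,z)
        o=np.round(R.inv().apply(pt-p),4); w=np.round((R.inv()*Rt).as_rotvec(degrees=True),1)
        out.append((o.tolist(),w.tolist())); p=p+R.apply(o); R=R*Ro.from_rotvec(w,degrees=True)
    print("["+",".join('{"offset":%s,"rot":%s,"gripper":%s}'%(a,b,g) for a,b in out)+"]"); return p,R
def cur():
    from bench import ctrl
    s=ctrl.get_state(); p=s["position"];R=Ro.from_rotvec(s["tool_rot"])
    c=p+R.apply(l); d=c-T; m=R.as_matrix()
    print("t",s["time"],"tcp",p.round(4),"contact pt tray",(d@EX).round(4),(d@EY).round(4),c[2].round(4),"tilt",np.degrees(np.arcsin(m[2,1])).round(2),"roll",np.degrees(np.arcsin(m[2,0])).round(2),"yaw",np.degrees(np.arctan2(m[1,1],m[0,1])).round(2),"F",s["ft_force"].round(2),"q",s["joint_positions"].round(2),"w",round(float(s["grip_width"]),3))
    return p,R
E
python3 - <<'E'
from plan import *
p,R=cur()
seq(p,R,[(2,.11),(4,.10),(6,.09),(8,.08),(10,.072),(10,.066),(10,.062)])
E
```

```text
t 8.5 tcp [0.7079 0.1372 0.2018] contact pt tray 0.1133 0.0546 0.1203 tilt 0.01 roll 0.0 yaw -12.04 F [ 0.15  0.04 -3.57] q [-0.57  0.52  0.51  1.3  -0.25  1.38 -0.28] w 0.159
[{"offset":[0.0029, -0.0042, 0.0079],"rot":[-2.0, -0.0, -0.0],"gripper":0},{"offset":[0.0, -0.0032, 0.0076],"rot":[-2.0, -0.0, -0.0],"gripper":0},{"offset":[0.0, -0.0036, 0.0076],"rot":[-2.0, -0.0, -0.0],"gripper":0},{"offset":[0.0, -0.004, 0.0076],"rot":[-2.0, 0.0, -0.0],"gripper":0},{"offset":[0.0, -0.004, 0.0055],"rot":[-2.0, 0.0, -0.0],"gripper":0},{"offset":[0.0, -0.001, 0.0059],"rot":[0.0, 0.0, -0.0],"gripper":0},{"offset":[0.0, -0.0007, 0.0039],"rot":[0.0, 0.0, -0.0],"gripper":0}]
```

>>> {"op": "carry_out", "data": {
  "rows": [
    {"offset": [0.003,-0.0042,0.0079],"rot": [-2,0,0],"gripper": 0},
    {"offset": [0,-0.0032,0.0076],"rot": [-2,0,0],"gripper": 0},
    {"offset": [0,-0.0036,0.0076],"rot": [-2,0,0],"gripper": 0},
    {"offset": [0,-0.004,0.0076],"rot": [-2,0,0],"gripper": 0},
    {"offset": [0,-0.004,0.0055],"rot": [-2,0,0],"gripper": 0},
    {"offset": [0,-0.001,0.0059],"rot": [0,0,0],"gripper": 0},
    {"offset": [0,-0.0007,0.0039],"rot": [0,0,0],"gripper": 0},
    {"offset": [0,0,0],"rot": [0,0,0],"gripper": 0}
  ]
}}

```text
time: 9.5
position: [0.6926, 0.1438, 0.1539]
tool_rot: [2.333, 1.889, 0.164]
ft_force: [-0.4, -0.5, -3.7]
grip_width: 0.159
```

Run:
```python
from bench import cams
from plan import *
from h import *
p,R=cur()
seq(p,R,[(10,.060),(10,.058),(10,.0565)])
c=cams.get_image("wrist"); cv2.imwrite("pics/w4.png",c["img"][:,:,::-1])
c=cams.get_image("side"); big(c,220,320,120,220,6,"pics/s4.png")
```

```text
t 9.5 tcp [0.6926 0.1438 0.1539] contact pt tray 0.1122 0.0578 0.0615 tilt 9.97 roll -0.03 yaw -12.02 F [-0.43 -0.53 -3.71] q [-0.7   0.4   0.53  1.57 -0.14  1.06 -0.37] w 0.159
[{"offset":[-0.0003, -0.0005, 0.0014],"rot":[-0.0, 0.0, -0.0],"gripper":0},{"offset":[-0.0, -0.0003, 0.002],"rot":[-0.0, 0.0, -0.0],"gripper":0},{"offset":[-0.0, -0.0003, 0.0015],"rot":[-0.0, 0.0, -0.0],"gripper":0}]
```

View pics/w4.png

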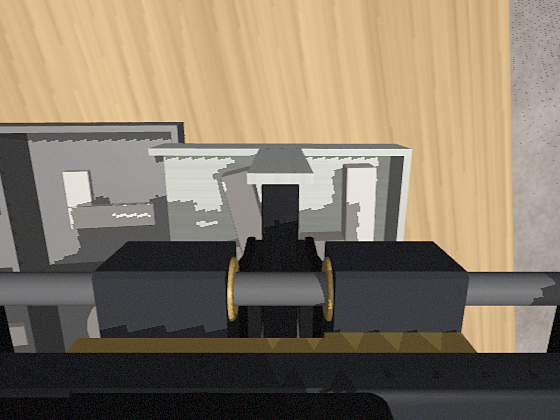

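View pics/s4.png

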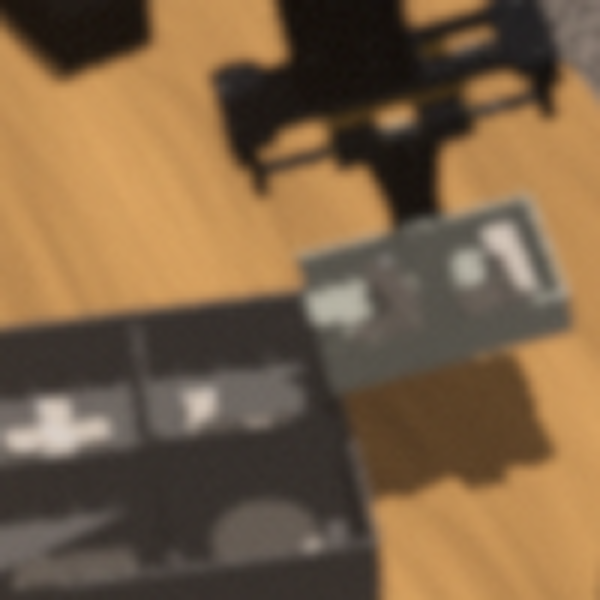

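>>> {"op": "carry_out", "data": {
  "rows": [
    {"offset": [0.001,-0.0003,0.0015],"rot": [0,0,0],"gripper": 0},
    {"offset": [0.001,-0.0003,0.0015],"rot": [0,0,0],"gripper": 0},
    {"offset": [0,-0.0003,0.0015],"rot": [0,0,0],"gripper": 0},
    {"offset": [0,0,0],"rot": [0,0,0],"gripper": 0}
  ]
}}

```text
time: 10.1
position: [0.6925, 0.1463, 0.1494]
tool_rot: [2.332, 1.889, 0.165]
ft_force: [-0.9, 0.2, -3.3]
grip_width: 0.158
```

>>> {"op": "carry_out", "data": {
  "rows": [
    {"offset": [0,-0.0002,0.001],"rot": [0,0,0],"gripper": 0},
    {"offset": [0,0,0],"rot": [0,0,0],"gripper": 0}
  ]
}}

```text
time: 10.35
position: [0.6926, 0.1463, 0.1486]
tool_rot: [2.332, 1.889, 0.165]
ft_force: [0.3, 0.4, -3.7]
grip_width: 0.158
```

>>> {"op": "carry_out", "data": {
  "rows": [
    {"offset": [0,-0.0002,0.001],"rot": [0,0,0],"gripper": 0},
    {"offset": [0,0,0],"rot": [0,0,0],"gripper": 0}
  ]
}}

```text
time: 10.6
position: [0.6926, 0.1463, 0.1476]
tool_rot: [2.332, 1.889, 0.165]
ft_force: [-0.9, 0.1, -3.3]
grip_width: 0.158
```

>>> {"op": "carry_out", "data": {
  "rows": [
    {"offset": [0,-0.0002,0.001],"rot": [0,0,0],"gripper": 0},
    {"offset": [0,0,0],"rot": [0,0,0],"gripper": 0}
  ]
}}

```text
time: 10.85
position: [0.693, 0.1463, 0.1473]
tool_rot: [2.332, 1.889, 0.167]
ft_force: [-0.3, -0.1, -0.0]
grip_width: 0.158
```

Run:
```python
from plan import *
cur()
```

```text
t 10.85 tcp [0.693  0.1463 0.1473] contact pt tray 0.1121 0.0604 0.0549 tilt 10.05 roll 0.03 yaw -11.99 F [-0.31 -0.11 -0.05] q [-0.7   0.41  0.53  1.58 -0.15  1.05 -0.37] w 0.158
```

```bash
sed -i 's/tx=.112,ty=.0575/tx=.112,ty=.0604/' plan.py
python3 - <<'E'
from plan import *
p,R=cur()
seq(p,R,[(th,.0545) for th in range(12,31,2)])
E
```

```text
t 10.85 tcp [0.693  0.1463 0.1473] contact pt tray 0.1121 0.0604 0.0549 tilt 10.05 roll 0.03 yaw -11.99 F [-0.31 -0.11 -0.05] q [-0.7   0.41  0.53  1.58 -0.15  1.05 -0.37] w 0.158
[{"offset":[0.0001, -0.003, -0.002],"rot":[-2.0, -0.0, 0.0],"gripper":0},{"offset":[-0.0, -0.0029, -0.0024],"rot":[-2.0, -0.0, 0.0],"gripper":0},{"offset":[-0.0, -0.0029, -0.0024],"rot":[-2.0, -0.0, 0.0],"gripper":0},{"offset":[-0.0, -0.0029, -0.0024],"rot":[-2.0, -0.0, 0.0],"gripper":0},{"offset":[-0.0, -0.0029, -0.0024],"rot":[-2.0, -0.0, 0.0],"gripper":0},{"offset":[-0.0, -0.0028, -0.0024],"rot":[-2.0, -0.0, -0.0],"gripper":0},{"offset":[-0.0, -0.0029, -0.0024],"rot":[-2.0, -0.0, -0.0],"gripper":0},{"offset":[-0.0, -0.0029, -0.0024],"rot":[-2.0, -0.0, -0.0],"gripper":0},{"offset":[-0.0, -0.0029, -0.0024],"rot":[-2.0, -0.0, -0.0],"gripper":0},{"offset":[0.0, -0.0029, -0.0024],"rot":[-2.0, -0.0, -0.0],"gripper":0}]
```

>>> {"op": "carry_out", "data": {
  "rows": [
    {"offset": [0,-0.0029,-0.0022],"rot": [-2,0,0],"gripper": 0},
    {"offset": [0,-0.0029,-0.0024],"rot": [-2,0,0],"gripper": 0},
    {"offset": [0,-0.0029,-0.0024],"rot": [-2,0,0],"gripper": 0},
    {"offset": [0,-0.0029,-0.0024],"rot": [-2,0,0],"gripper": 0},
    {"offset": [0,-0.0029,-0.0024],"rot": [-2,0,0],"gripper": 0},
    {"offset": [0,0,0],"rot": [0,0,0],"gripper": 0}
  ]
}}

```text
time: 11.6
position: [0.6759, 0.1503, 0.1553]
tool_rot: [2.217, 1.797, 0.319]
ft_force: [-1.0, -0.5, 0.7]
grip_width: 0.158
```

Run:
```python
from plan import *
from bench import cams
from h import *
p,R=cur()
seq(p,R,[(th,.0545) for th in range(22,37,2)])
c=cams.get_image("wrist"); cv2.imwrite("pics/w5.png",c["img"][:,:,::-1])
```

```text
t 11.6 tcp [0.6759 0.1503 0.1553] contact pt tray 0.1114 0.0608 0.0547 tilt 20.02 roll 0.06 yaw -11.95 F [-1.05 -0.52  0.72] q [-0.84  0.27  0.57  1.77  0.03  0.84 -0.54] w 0.158
[{"offset":[-0.0003, -0.0024, -0.002],"rot":[-2.0, -0.1, 0.0],"gripper":0},{"offset":[-0.0, -0.0029, -0.0024],"rot":[-2.0, 0.0, 0.0],"gripper":0},{"offset":[-0.0, -0.0029, -0.0023],"rot":[-2.0, 0.0, 0.0],"gripper":0},{"offset":[-0.0, -0.0028, -0.0024],"rot":[-2.0, 0.0, 0.0],"gripper":0},{"offset":[-0.0, -0.0029, -0.0024],"rot":[-2.0, 0.0, 0.0],"gripper":0},{"offset":[-0.0, -0.0029, -0.0024],"rot":[-2.0, 0.0, 0.0],"gripper":0},{"offset":[-0.0, -0.0029, -0.0024],"rot":[-2.0, 0.0, 0.0],"gripper":0},{"offset":[-0.0, -0.0029, -0.0024],"rot":[-2.0, 0.0, 0.0],"gripper":0}]
```

View pics/w5.png

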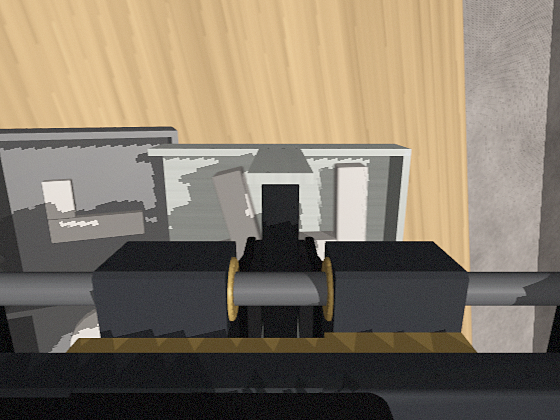

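>>> {"op": "carry_out", "data": {
  "rows": [
    {"offset": [0,-0.0026,-0.0022],"rot": [-2,0,0],"gripper": 0},
    {"offset": [0,-0.0029,-0.0024],"rot": [-2,0,0],"gripper": 0},
    {"offset": [0,-0.0029,-0.0024],"rot": [-2,0,0],"gripper": 0},
    {"offset": [0,0,0],"rot": [0,0,0],"gripper": 0}
  ]
}}

```text
time: 12.15
position: [0.6659, 0.1524, 0.1586]
tool_rot: [2.146, 1.738, 0.402]
ft_force: [-2.1, -0.0, 3.9]
grip_width: 0.161
```

Run:
```python
from plan import *
from bench import cams
from h import *
p,R=cur()
seq(p,R,[(th,.0545) for th in range(28,43,2)])
c=cams.get_image("wrist"); cv2.imwrite("pics/w6.png",c["img"][:,:,::-1])
```

```text
t 12.15 tcp [0.6659 0.1524 0.1586] contact pt tray 0.112 0.0608 0.0547 tilt 26.01 roll 0.05 yaw -11.99 F [-2.08 -0.04  3.87] q [-0.94  0.2   0.61  1.87  0.19  0.73 -0.69] w 0.161
[{"offset":[-0.0003, -0.0029, -0.0022],"rot":[-2.0, -0.1, 0.0],"gripper":0},{"offset":[-0.0, -0.0029, -0.0024],"rot":[-2.0, 0.0, 0.0],"gripper":0},{"offset":[-0.0, -0.0029, -0.0024],"rot":[-2.0, 0.0, 0.0],"gripper":0},{"offset":[-0.0, -0.0029, -0.0024],"rot":[-2.0, 0.0, 0.0],"gripper":0},{"offset":[-0.0, -0.0029, -0.0024],"rot":[-2.0, 0.0, 0.0],"gripper":0},{"offset":[-0.0, -0.0028, -0.0024],"rot":[-2.0, 0.0, 0.0],"gripper":0},{"offset":[-0.0, -0.0029, -0.0024],"rot":[-2.0, 0.0, 0.0],"gripper":0},{"offset":[-0.0, -0.0029, -0.0024],"rot":[-2.0, 0.0, 0.0],"gripper":0}]
```

View pics/w6.png

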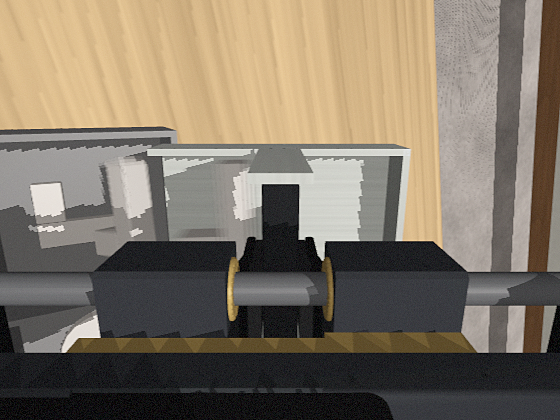

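>>> {"op": "carry_out", "data": {
  "rows": [
    {"offset": [0,0,0],"rot": [0,0,0],"gripper": 0},
    {"offset": [0,0,0],"rot": [0,0,0],"gripper": 0},
    {"offset": [0,0,0],"rot": [0,0,0],"gripper": 0}
  ]
}}

```text
time: 12.58
position: [0.6664, 0.1523, 0.1585]
tool_rot: [2.146, 1.738, 0.402]
ft_force: [-5.0, 0.6, 5.9]
grip_width: 0.158
```

Run:
```python
from plan import *
from bench import cams
from h import *
p,R=cur()
c=cams.get_image("wrist"); cv2.imwrite("pics/w7.png",c["img"][:,:,::-1])
c=cams.get_image("side"); big(c,200,320,120,220,6,"pics/s7.png")
```

```text
t 12.575 tcp [0.6664 0.1523 0.1585] contact pt tray 0.1124 0.0607 0.0545 tilt 26.0 roll 0.05 yaw -12.03 F [-4.97  0.6   5.92] q [-0.94  0.2   0.61  1.87  0.19  0.73 -0.69] w 0.158
```

View pics/w7.png

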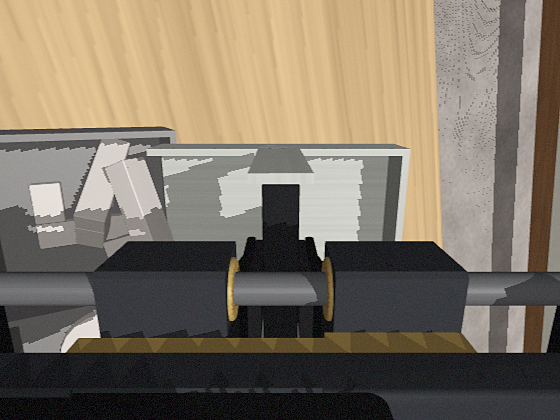

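View pics/s7.png

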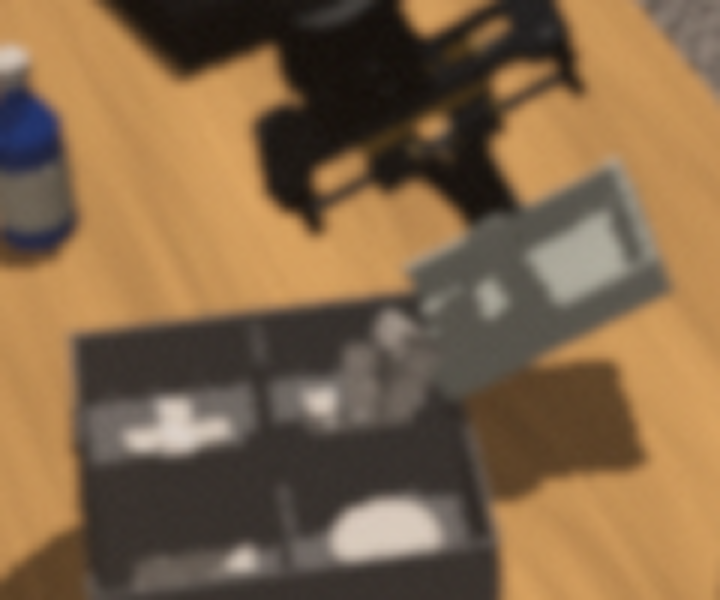

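Both brackets slid over the lip into the L cell and are standing, leaning at (100–150, 190) in the wrist picture. The scoop looks empty. I'll tip a bit more to shed them fully.

Run:
```python
from plan import *
p,R=cur()
seq(p,R,[(th,.0555) for th in range(28,43,2)])
```

```text
t 12.675 tcp [0.6664 0.1523 0.1585] contact pt tray 0.1124 0.0607 0.0545 tilt 26.0 roll 0.05 yaw -12.03 F [-4.45 -0.12  6.41] q [-0.94  0.2   0.61  1.87  0.19  0.73 -0.69] w 0.158
[{"offset":[-0.0002, -0.0028, -0.0034],"rot":[-2.0, -0.0, -0.0],"gripper":0},{"offset":[-0.0, -0.0029, -0.0024],"rot":[-2.0, -0.0, -0.0],"gripper":0},{"offset":[-0.0, -0.0029, -0.0024],"rot":[-2.0, -0.0, -0.0],"gripper":0},{"offset":[-0.0, -0.0029, -0.0024],"rot":[-2.0, -0.0, -0.0],"gripper":0},{"offset":[-0.0, -0.0029, -0.0024],"rot":[-2.0, -0.0, -0.0],"gripper":0},{"offset":[-0.0001, -0.0029, -0.0024],"rot":[-2.0, -0.0, -0.0],"gripper":0},{"offset":[0.0, -0.0029, -0.0024],"rot":[-2.0, -0.0, -0.0],"gripper":0},{"offset":[0.0, -0.0028, -0.0024],"rot":[-2.0, -0.0, -0.0],"gripper":0}]
```

>>> {"op": "carry_out", "data": {
  "rows": [
    {"offset": [0,-0.0028,-0.003],"rot": [-2,0,0],"gripper": 0},
    {"offset": [0,-0.0029,-0.0024],"rot": [-2,0,0],"gripper": 0},
    {"offset": [0,-0.0029,-0.0024],"rot": [-2,0,0],"gripper": 0},
    {"offset": [0,-0.0029,-0.0024],"rot": [-2,0,0],"gripper": 0},
    {"offset": [0,-0.0029,-0.0024],"rot": [-2,0,0],"gripper": 0},
    {"offset": [0,-0.0029,-0.0024],"rot": [-2,0,0],"gripper": 0},
    {"offset": [0,0,0],"rot": [0,0,0],"gripper": 0}
  ]
}}

```text
time: 13.55
position: [0.644, 0.1572, 0.162]
tool_rot: [1.997, 1.619, 0.558]
ft_force: [-2.4, 1.1, 2.9]
grip_width: 0.158
```

Run:
```python
from plan import *
from bench import cams
from h import *
p,R=cur()
c=cams.get_image("wrist"); cv2.imwrite("pics/w8.png",c["img"][:,:,::-1])
c=cams.get_image("side"); big(c,200,320,120,220,6,"pics/s8.png")
```

```text
t 13.55 tcp [0.644  0.1572 0.162 ] contact pt tray 0.1117 0.0608 0.0547 tilt 38.02 roll 0.03 yaw -11.95 F [-2.43  1.14  2.88] q [-1.13  0.07  0.66  2.07  0.69  0.59 -1.19] w 0.158
```

View pics/w8.png

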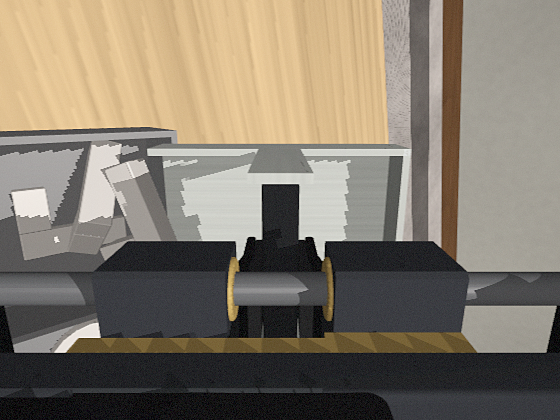

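View pics/s8.png

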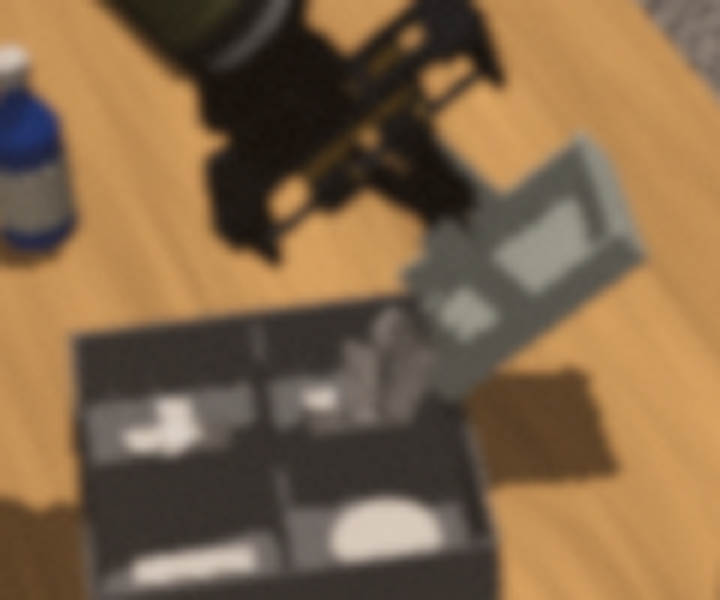

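>>> {"op": "carry_out", "data": {
  "rows": [
    {"offset": [0,0.002,-0.001],"rot": [0,0,0],"gripper": 0},
    {"offset": [0,0.004,-0.001],"rot": [0,0,0],"gripper": 0},
    {"offset": [0,0.006,-0.001],"rot": [0,0,0],"gripper": 0},
    {"offset": [0,0.012,0],"rot": [0,0,0],"gripper": 0},
    {"offset": [0,0.016,0],"rot": [0,0,0],"gripper": 0},
    {"offset": [0,0.016,0],"rot": [0,0,0],"gripper": 0},
    {"offset": [0,0,0],"rot": [0,0,0],"gripper": 0}
  ]
}}

```text
time: 14.52
position: [0.6866, 0.147, 0.1999]
tool_rot: [1.998, 1.615, 0.559]
ft_force: [0.5, -0.5, -2.4]
grip_width: 0.154
```

Run:
```python
from plan import *
from bench import cams
from h import *
p,R=cur()
c=cams.get_image("wrist"); cv2.imwrite("pics/w9.png",c["img"][:,:,::-1])
c=cams.get_image("side"); big(c,200,320,120,220,6,"pics/s9.png")
c=cams.get_image("top"); big(c,160,300,120,300,3,"pics/t9.png")
```

```text
t 14.525 tcp [0.6866 0.147  0.1999] contact pt tray 0.1558 0.0598 0.0926 tilt 38.11 roll 0.05 yaw -12.13 F [ 0.54 -0.49 -2.41] q [-1.08  0.11  0.67  1.96  0.55  0.62 -1.01] w 0.154
```

View pics/w9.png

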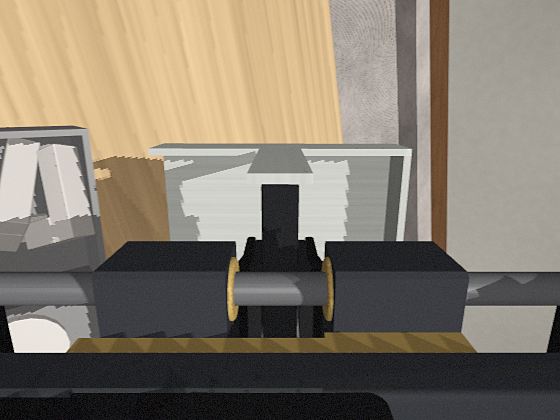

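View pics/s9.png

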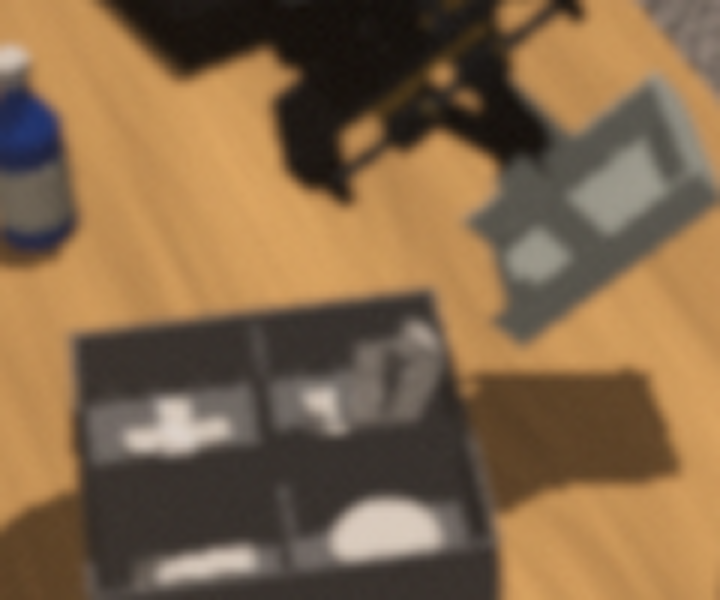

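View pics/t9.png

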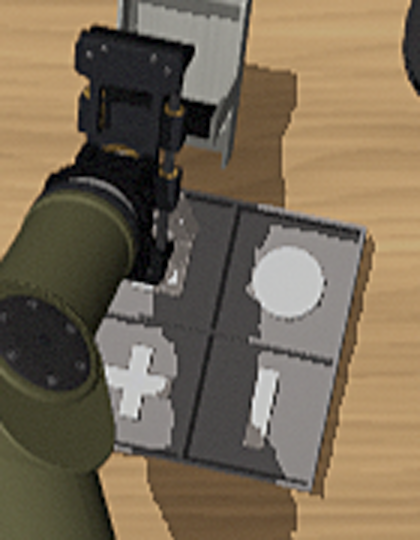

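Run:
```python
from plan import *
p,R=cur()
p,R=rows(p,R,[.71,.12,.23],down(-12),8,0,3,1)
p,R=rows(p,R,[.52,-.20,.20],down(-8.2),9,0,3,1)
p,R=rows(p,R,[.52,-.20,.09],down(-8.2),4,0,3,1);print(p)
```

```text
t 14.675 tcp [0.6845 0.1476 0.1977] contact pt tray 0.1532 0.0598 0.0904 tilt 37.93 roll -0.05 yaw -11.96 F [ 0.28 -0.35 -2.23] q [-1.08  0.11  0.67  1.96  0.55  0.62 -1.01] w 0.158
[{"offset":[-0.003, 0.006, -0.001],"rot":[4.7, 0.0, 0.0],"gripper":0},{"offset":[-0.002, 0.005, -0.001],"rot":[4.8, 0.0, 0.0],"gripper":0},{"offset":[-0.003, 0.005, -0.002],"rot":[4.7, 0.0, 0.0],"gripper":0},{"offset":[-0.003, 0.005, -0.002],"rot":[4.8, 0.0, 0.0],"gripper":0},{"offset":[-0.003, 0.005, -0.003],"rot":[4.7, 0.0, 0.0],"gripper":0},{"offset":[-0.002, 0.005, -0.003],"rot":[4.7, 0.0, 0.0],"gripper":0},{"offset":[-0.003, 0.005, -0.003],"rot":[4.8, 0.0, 0.0],"gripper":0},{"offset":[-0.003, 0.004, -0.004],"rot":[4.7, 0.1, 0.0],"gripper":0}]
[{"offset":[-0.039, -0.013, 0.003],"rot":[0.0, -0.0, -0.4],"gripper":0},{"offset":[-0.039, -0.014, 0.004],"rot":[0.0, -0.0, -0.4],"gripper":0},{"offset":[-0.039, -0.014, 0.003],"rot":[0.0, -0.0, -0.5],"gripper":0},{"offset":[-0.039, -0.014, 0.003],"rot":[0.0, -0.0, -0.4],"gripper":0},{"offset":[-0.039, -0.014, 0.004],"rot":[0.0, -0.0, -0.4],"gripper":0},{"offset":[-0.038, -0.015, 0.003],"rot":[0.0, -0.0, -0.4],"gripper":0},{"offset":[-0.039, -0.015, 0.003],"rot":[0.0, -0.0, -0.5],"gripper":0},{"offset":[-0.038, -0.015, 0.004],"rot":[0.0, -0.0, -0.4],"gripper":0},{"offset":[-0.039, -0.016, 0.003],"rot":[0.0, -0.0, -0.4],"gripper":0}]
[{"offset":[0.0, -0.0, 0.028],"rot":[0.0, -0.0, 0.0],"gripper":0},{"offset":[0.0, -0.0, 0.027],"rot":[0.0, -0.0, 0.0],"gripper":0},{"offset":[0.0, -0.0, 0.028],"rot":[0.0, -0.0, 0.0],"gripper":0},{"offset":[0.0, -0.0, 0.027],"rot":[0.0, -0.0, 0.0],"gripper":0}]
[ 0.51997349 -0.20036627  0.09009676]
```

>>> {"op": "carry_out", "data": {
  "rows": [
    {"offset": [-0.003,0.006,-0.001],"rot": [4.7,0,0],"gripper": 0},
    {"offset": [-0.002,0.005,-0.001],"rot": [4.8,0,0],"gripper": 0},
    {"offset": [-0.003,0.005,-0.002],"rot": [4.7,0,0],"gripper": 0},
    {"offset": [-0.003,0.005,-0.002],"rot": [4.8,0,0],"gripper": 0},
    {"offset": [-0.003,0.005,-0.003],"rot": [4.7,0,0],"gripper": 0},
    {"offset": [-0.002,0.005,-0.003],"rot": [4.7,0,0],"gripper": 0},
    {"offset": [-0.003,0.005,-0.003],"rot": [4.8,0,0],"gripper": 0},
    {"offset": [-0.003,0.004,-0.004],"rot": [4.7,0,0],"gripper": 0},
    {"offset": [0,0,0],"rot": [0,0,0],"gripper": 0}
  ]
}}

```text
time: 15.8
position: [0.7119, 0.1183, 0.23]
tool_rot: [2.44, 1.973, -0.001]
ft_force: [0.0, 0.2, -3.2]
grip_width: 0.157
```

>>> {"op": "carry_out", "data": {
  "rows": [
    {"offset": [-0.02,-0.007,0.002],"rot": [0,0,-0.4],"gripper": 0},
    {"offset": [-0.039,-0.014,0.004],"rot": [0,0,-0.4],"gripper": 0},
    {"offset": [-0.039,-0.014,0.003],"rot": [0,0,-0.4],"gripper": 0},
    {"offset": [-0.039,-0.014,0.003],"rot": [0,0,-0.4],"gripper": 0},
    {"offset": [-0.039,-0.014,0.003],"rot": [0,0,-0.4],"gripper": 0},
    {"offset": [-0.039,-0.014,0.003],"rot": [0,0,-0.4],"gripper": 0},
    {"offset": [-0.039,-0.015,0.003],"rot": [0,0,-0.4],"gripper": 0},
    {"offset": [-0.039,-0.015,0.003],"rot": [0,0,-0.4],"gripper": 0},
    {"offset": [-0.038,-0.015,0.003],"rot": [0,0,-0.4],"gripper": 0},
    {"offset": [-0.018,-0.008,0.003],"rot": [0,0,-0.2],"gripper": 0}
  ]
}}

```text
time: 17.05
position: [0.5195, -0.2021, 0.2009]
tool_rot: [2.375, 2.054, 0.003]
ft_force: [0.6, -0.2, -2.5]
grip_width: 0.159
```

>>> {"op": "carry_out", "data": {
  "rows": [
    {"offset": [0,0,0.01],"rot": [0,0,0],"gripper": 0},
    {"offset": [0,0,0.02],"rot": [0,0,0],"gripper": 0},
    {"offset": [0,0,0.025],"rot": [0,0,0],"gripper": 0},
    {"offset": [0,0,0.025],"rot": [0,0,0],"gripper": 0},
    {"offset": [0,0,0.015],"rot": [0,0,0],"gripper": 0},
    {"offset": [0,0,0.008],"rot": [0,0,0],"gripper": 0},
    {"offset": [0,0,0],"rot": [0,0,0],"gripper": 0}
  ]
}}

```text
time: 17.92
position: [0.5216, -0.2001, 0.0979]
tool_rot: [2.373, 2.057, 0.001]
ft_force: [-0.1, 1.1, -2.3]
grip_width: 0.162
```

Run:
```python
from plan import *
p,R=cur()
```

```text
t 17.925 tcp [ 0.5216 -0.2001  0.0979] contact pt tray 0.0016 -0.3189 0.0163 tilt 0.08 roll -0.01 yaw -8.15 F [-0.08  1.09 -2.26] q [-0.31  0.28  0.72  1.86 -0.21  1.08  0.35] w 0.162
```

>>> {"op": "carry_out", "data": {
  "rows": [
    {"offset": [0,0,0.006],"rot": [0,0,0],"gripper": 0},
    {"offset": [0,0,0.005],"rot": [0,0,0],"gripper": 0},
    {"offset": [0,0,0.003],"rot": [0,0,0],"gripper": 0},
    {"offset": [0,0,0.0015],"rot": [0,0,0],"gripper": 0},
    {"offset": [0,0,0.001],"rot": [0,0,0],"gripper": 0},
    {"offset": [0,0,0],"rot": [0,0,0],"gripper": 0}
  ]
}}

```text
time: 18.68
position: [0.5215, -0.2007, 0.0818]
tool_rot: [2.373, 2.056, 0.002]
ft_force: [-0.1, 0.6, -3.0]
grip_width: 0.156
```

>>> {"op": "carry_out", "data": {
  "rows": [
    {"offset": [0,0,0.0005],"rot": [0,0,0],"gripper": 0},
    {"offset": [0,0,0.0005],"rot": [0,0,0],"gripper": 0},
    {"offset": [0,0,0],"rot": [0,0,0],"gripper": 0}
  ]
}}

```text
time: 19.05
position: [0.5217, -0.2007, 0.0815]
tool_rot: [2.373, 2.056, 0.003]
ft_force: [-1.9, 0.1, 5.0]
grip_width: 0.154
```

Touchdown at the expected height (+8 N). Release gently and rise.

>>> {"op": "carry_out", "data": {
  "rows": [
    {"offset": [0,0,-0.0003],"rot": [0,0,0],"gripper": 0.2},
    {"offset": [0,0,0],"rot": [0,0,0],"gripper": 0.25},
    {"offset": [0,0,0],"rot": [0,0,0],"gripper": 0.35},
    {"offset": [0,0,0],"rot": [0,0,0],"gripper": 0.6},
    {"offset": [0,0,0],"rot": [0,0,0],"gripper": 0.6},
    {"offset": [0,0,-0.01],"rot": [0,0,0],"gripper": 0.6},
    {"offset": [0,0,-0.03],"rot": [0,0,0],"gripper": 0.6},
    {"offset": [0,0,-0.04],"rot": [0,0,0],"gripper": 0.6},
    {"offset": [0,0,-0.05],"rot": [0,0,0],"gripper": 0.6},
    {"offset": [0,0,-0.05],"rot": [0,0,0],"gripper": 0.6}
  ]
}}

```text
time: 20.3
position: [0.5209, -0.2008, 0.2632]
tool_rot: [2.373, 2.055, 0.003]
ft_force: [0.3, -0.6, -0.3]
grip_width: 0.599
```

>>> {"op": "carry_out", "data": {
  "rows": [
    {"offset": [-0.04,0,-0.02],"rot": [0,0,0],"gripper": 0.6},
    {"offset": [-0.05,0,0],"rot": [0,0,0],"gripper": 0.6},
    {"offset": [-0.05,0,0],"rot": [0,0,0],"gripper": 0.6},
    {"offset": [-0.05,0,0],"rot": [0,0,0],"gripper": 0.6},
    {"offset": [-0.03,0,0],"rot": [0,0,0],"gripper": 0.6},
    {"offset": [0,0,0],"rot": [0,0,0],"gripper": 0.6}
  ]
}}

```text
time: 21.05
position: [0.4877, -0.4214, 0.2815]
tool_rot: [2.378, 2.049, -0.002]
ft_force: [1.0, -0.6, -0.0]
grip_width: 0.602
```

Run:
```python
from plan import *
from bench import cams
from h import *
p,R=cur()
c=cams.get_image("side"); cv2.imwrite("pics/sA.png",c["img"][:,:,::-1]); big(c,200,320,120,220,6,"pics/sA2.png")
c=cams.get_image("top"); cv2.imwrite("pics/tA.png",c["img"][:,:,::-1]); big(c,165,295,165,295,6,"pics/tA2.png")
```

```text
t 21.05 tcp [ 0.4877 -0.4214  0.2815] contact pt tray 0.0144 -0.5421 0.1999 tilt 0.06 roll -0.13 yaw -8.5 F [ 0.95 -0.62 -0.04] q [ 0.02  0.37  0.87  1.42 -0.28  1.48  0.73] w 0.602
```

View pics/sA.png

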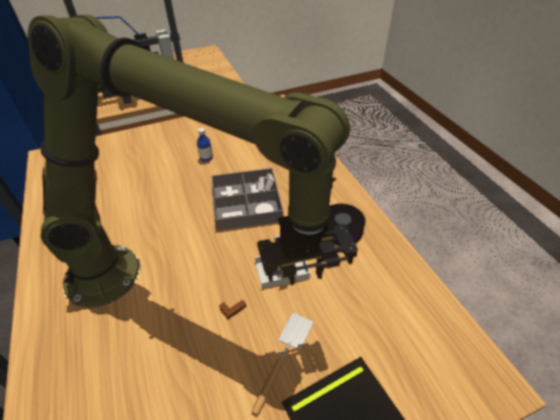

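View pics/sA2.png

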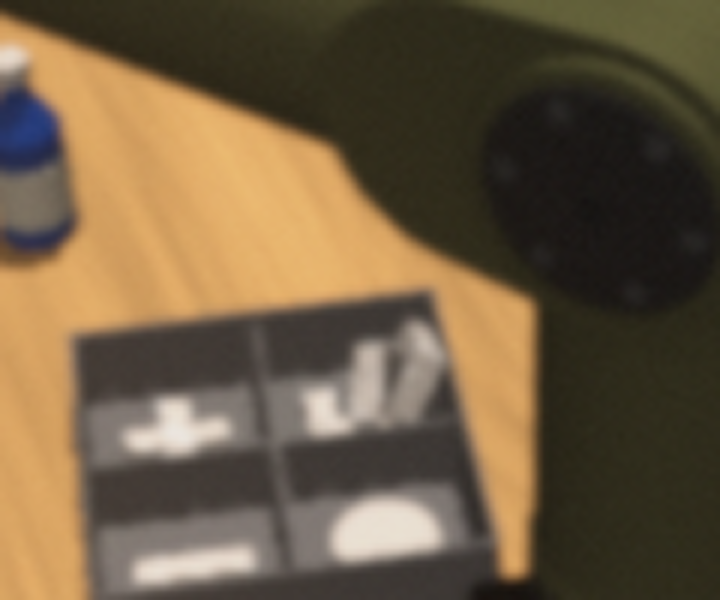

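View pics/tA.png

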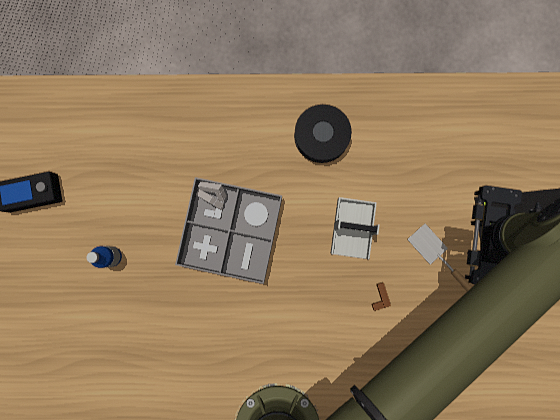

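View pics/tA2.png

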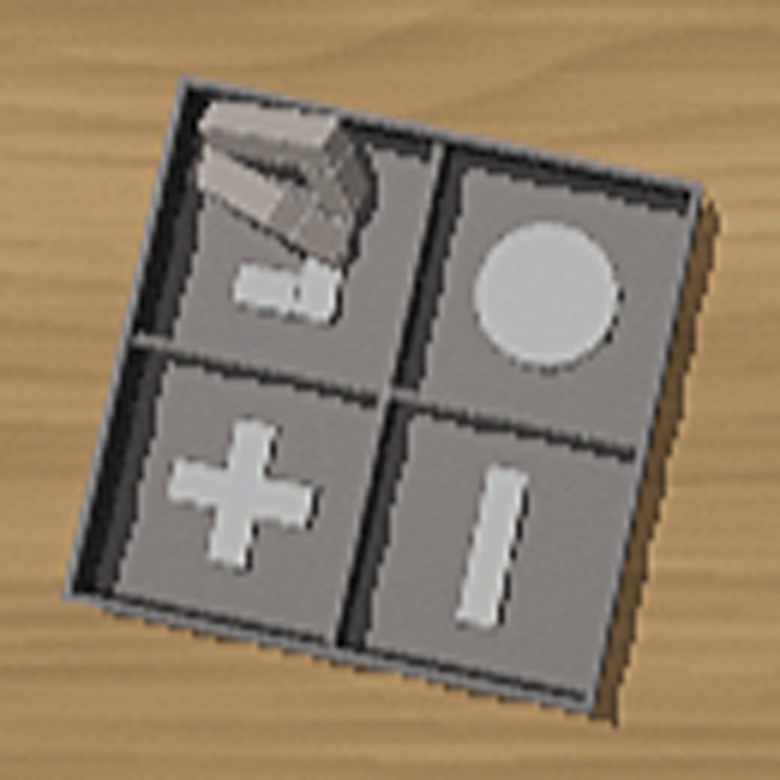

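Both brackets lie inside the L cell (about 210,195 in the top view). The scoop stands upright and empty at (355,230), and the bystanders have not moved. The gripper is clear at z = 0.28 m.

Run:
```python
from bench import workorder
print(workorder.close_job())
```

```text
the job is handed in; nothing more can be done
None
```

Both brackets are in the cell with the L-shaped sample, and the empty scoop is back on the bench. I handed the job in at about 21 s of the 64 s allowed.

- **Pick-up and resting:** I pinched the scoop by its bar and carried it level. At about 10° of tilt I lowered its lip onto the outer wall of the L cell. The contact height was 0.055 m, as expected, and the load eased by about 3.5 N with both brackets still inside.
- **Tipping:** Both brackets slid out by 26°. I tipped on to 38°, where the scoop was seen empty, then withdrew it.
- **Setting down:** I set the scoop upright on free bench about 8 cm from where it started, let go and backed off.

**Last checks:** The top and side pictures show both brackets inside the L cell. They are leaning on each other and the wall rather than lying flat. The other cells hold only their samples. The spool, scraper, bottle and brown look-alike appear unmoved. The force on the tool was about 1 N, so the gripper was clear.

**One disagreement:** The wrist camera put the tray about 3 mm further left than the top camera did. I shifted the scoop 2–3 mm that way, which kept it within the cell's width.

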